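# Load a flange through the shutter of a leak-test station

### The arm

A 7-joint arm with a two-finger parallel gripper is mounted at the origin on the work surface. World frame = base frame: x ahead of the robot, y to its left, z up, the work surface at z = 0. Lengths are in m, angles in rad, forces in N, time in s.
With the tool pointing down it reaches from about 0.4 to 0.925 m from the base axis. Payload 4.1 kg.
Tool frame: the origin (TCP) lies at the very end of the fingers, on their centre line; the grasp point (between the pads) lies 19 mm behind it; z points along the fingers, y is the line along which they close (so a half turn about z gives the same grasp; the last joint's range is limited). The gripper opens to 85 mm and grips with 20 to 120 N. Pads are 22 mm wide; open, the fingers measure 114 mm over their backs; the gripper's body (76 mm by 85 mm) begins 54 mm behind the grasp point. The pads swing forward as they close: fully open they stand 13 mm farther back than shut.
Start: joints at [-1.321, 0.398, 0.045, 1.537, -0.019, 1.207, -0.051], TCP at [0.222, 0.611, 0.231] pointing down, gripper open.
Joint ranges: [-2.82, 2.82], [-0.49, 2.23], [-1.37, 1.46], [0, 2.46], [-1.36, 4.5], [0.23, 2], [-2.94, 2.94]. Speed limits (rad/s): [2.57, 2.57, 3.14, 3.14, 3.14, 3.14, 3.14].

### API

Orientations are given as a rotation vector (axis times angle).
In Python, from cell import observe, snapshot, get_calibration, job_done, look_for gives the robot as it stands. The module is installed in compiled form; this text tells all that it offers.
- The arm moves only by the tool servo_tool, never from a script. Its argument "plan" is a list of rows, each a list of 7 numbers: the shift along the tool's x, y, z in cm, then the turn, a rotation vector about the tool's x, y, z in degrees, then the finger opening in cm, from 0 to 8.54. A call has exactly 10 rows; each row shifts and turns the commanded pose from where the row before left it, along the tool's axes as they then stand; what a row does not reach is not made up. A row lasts 1/10 s, in which the tool goes at most 50 mm and 8.59 degrees, less where a joint would pass 70% of its speed; a pose out of reach is approached as far as the arm can. A call with a gripper value outside its range is refused whole. The fingers move at their own pace and stop on an object; "grip_force" is the grip in N (left out, the last holds). Time passes only in rows, so rows that do not move let the fingers close, or fill a call up. It gives the time, the measured TCP pose, the force, the opening and the grip force at its end, in the units of the state.
- observe(): the state, without advancing time (a new reading comes with each control period).
- snapshot(name): name is "scene" or "top" or "wrist"; returns (picture, depth): 400x640x3 uint8, red, green, blue; 400x640 float32, m along the optical axis (not along the pixel's ray), 0 where there is no reading.
- get_calibration(name): a dict with "fx", "fy", "cx", "cy" (pixels), "k1" (the pictures are not rectified: a ray, as slopes to the right and down, at radius r is drawn at 1 + k1 r^2 times it, then the intrinsics apply), "R" (3x3) and "t" (3): a world point X has camera coordinates R X + t; the wrist camera has in their place "tool_from_camera" (4x4, takes a point from camera to tool coordinates, whose origin is the TCP and whose axes are the flange's). Camera axes: x right, y down, z forward; pixel columns grow to the right and rows downward; lengths in m; the calibration is good to about 2 mm. A picture is of the moment at which its call begins: read the wrist's pose just before it. get_calibration takes no time and is no camera call.
- job_done(): hands the job in; it is judged then, once.
Trained networks look in the newest picture that a camera, given by its name, has taken for a name from the list of things; names that differ only in an ending like _2 or _b are one class to them, and where a whole thing is asked for, a point or a joint stands for the part that bears it (a point fixed in the world has none). Each returns a list of dicts, best first, with "conf" (0 to 1); they miss things now and then, are a little off and sometimes report something else, mostly with a low value. They report only what shows in the picture. A call takes as long as a camera call. They do not tell look-alikes from the thing itself.
- look_for(camera, label): "centre" ([x, y, z] in m, in world coordinates, good to about 4 mm: the middle of the surface that is visible of it).
The state is a dict: "t": time; "joint_positions": joint angles; "qd": joint speeds; "tau": joint torques, N m; "tcp_pos": TCP position; "tcp_rot": TCP orientation; "wrist_force": force on the tool from outside, world axes, zero at the start; "moment": the same for the moment, N m; "finger_gap": finger opening in m; "gripper_force": force on a finger pad.
Only numpy, scipy, OpenCV 4.12 (cv2) and the standard library are available. Lean on these libraries where they do the work, as an engineer would, in place of code of your own. Each camera call takes 0.05 s, during which the arm holds its last target. There are 200 camera calls.

### The job

Pull the black shutter knob of the leak-test station fully out, then slide the flange with the blue fin along the guide track, keeping it down in the track all the way, through the open shutter and under the bridge until it rests against the red end stop. Then push the knob fully home to lock the flange in. Leave the orange flange in its place in the track and everything else on the bench undisturbed.

Things in the scene. Friction and masses are not known exactly. Their poses are not given: they have to be found in the camera images.
- station: Fixed station: dark plate 250 x 260 x 12 mm with a T-shaped track of aluminium rails. Origin: middle of the cross track, at bench height; x along the stem, roughly to the left; y along the cross track, towards the robot; z up. Track floor at z = 12 mm, rails 16 mm higher. Cross track: y -117 to 117 mm, x -31 to 31 mm. Stem: from its middle along +x, y -31 to 31 mm, to a red end stop
- home (a point): Where the blue flange's origin is when it rests against the red end stop (stop face 28 mm further along x): on the track floor, station x = 120, y = 0, z = 12 mm
- gap (a point): Where the shutter's brass blade crosses the stem when closed: station x = 86, y = 0, z = 31 mm (top of the blade, 6 mm thick in x). Axes as the station's
- overhang (a point): Middle of the front lower edge of the bridge plate, station x = 98, y = 0, z = 180 mm; axes as the station's. The plate runs 90 mm back in x, 75 mm to either side in y, on two 18 mm posts at station x = 172, y = +-58 mm; equipment on it up to z = 257 mm. The flange ends under it, so a vertical gripper cannot follow: lean the gripper 35 to 45 degrees out towards -x of the station
- blue_flange: Steel flange: flat disc 56 mm in diameter, 14 mm thick, with a blue upright fin on top: 12 mm thick (its y), 30 mm long (its x), from 14 to 70 mm above the underside. Origin: centre of the underside; z up. 0.15 to 0.3 kg. Starts on the track floor in one arm of the cross track (left or right); its fin is within about 0.3 rad of the station's x direction
- orange_flange: The same flange with an orange fin, in the other arm of the cross track; to be left alone
- shutter (a joint): Slide of the shutter, m: 0 = knob fully home (stem closed by the blade), 0.066 = fully out (stem open); moves along the station's +y. Stiff (about 3 N), stays where it is left
- knob (a point): Centre of the black shutter knob: a cylinder of 30 mm diameter, 20 mm long, its axis along the station's y, 46 mm above the bench, on a 10 mm steel rod; moves with the shutter. When home it lies at station x = 86, y = 135 mm; free from above
- oil_bottle: Grey bottle with red cap, 64 mm in diameter, 170 mm high; origin at the centre of its underside. Bystander
- screwdriver: Screwdriver lying on the bench. Bystander
- clamp_ring: Aluminium ring, 60 mm in diameter, 14 mm high; origin at the centre of its underside. Bystander
- indicator_box: Blue box 70 x 100 x 50 mm; origin at the centre of its underside. Bystander
- mug: White mug 76 mm in diameter, 90 mm high, handle at its +y; origin at the centre of its underside. Bystander
- wrench: Wrench lying on the bench. Bystander
There are look-alikes about, which are no part of the job. What is shaped like the blue_flange but turquoise or white is not meant.

How it is judged:
On the way, in this order (a step that is already met when the one before it is completed fails the run):
1. the shutter knob is pulled out (at least 60 of its 66 mm) (value of joint shutter above 0.06 m), for 0.2 s.
2. the blue flange rests against the end stop (within 6 mm) on the track floor, the shutter still open (x of blue_flange in the frame of station between 0.114 and 0.126 m and y of blue_flange in the frame of station between -0.007 and 0.007 m and z of blue_flange in the frame of station below 0.017 m and angle between blue_flange's own z axis and vertical below 0.08 rad and value of joint shutter above 0.05 m), for 0.3 s.
At the end, for the whole second after the job is handed in: The blue flange stands at rest on the track floor, upright, within 6 mm of its place against the end stop and within 7 mm of the stem's middle; the shutter is home to within 5 mm; the orange flange is within 15 mm of where it started (x of blue_flange in the frame of station between 0.114 and 0.126 m and y of blue_flange in the frame of station between -0.007 and 0.007 m and z of blue_flange in the frame of station below 0.017 m and angle between blue_flange's own z axis and vertical below 0.08 rad and value of joint shutter below 0.005 m and linear speed of blue_flange below 0.01 m/s and distance of orange_flange from where it was at the start of the episode below 0.015 m); the robot touches nothing.
It fails at once if the blue flange is lifted out of the track (more than 15 mm above its floor) (z of blue_flange in the frame of station above 0.027 m).
It fails at once if the orange flange is moved more than 15 mm (distance of orange_flange from where it was at the start of the episode above 0.015 m).
It fails at once if another loose thing on the bench is moved more than 20 mm (distance of any of oil_bottle, screwdriver, clamp_ring, indicator_box, mug, wrench from where it was at the start of the episode above 0.02 m).
It also fails if it takes over 72 s, if anything falls off the work surface, if the arm or the gripper's body presses on something with over 40 N, if the wrist force passes 120 N, or if a joint passes its speed limit or range.

## Working session

There is one attempt and no reset: what is moved stays moved. The work goes in short steps, Python scripts to look and compute and a tool call to move; the robot and the scene stay as the last step left them, time stands still between calls to the robot, and variables do not carry over. Pictures are saved under pics/ and viewed, at most 10 in all, crops included, and the job is handed in when it is done.

Besides the shell and the picture viewer there is one more tool, called by a JSON object that holds its "op" and its "data", one argument or row to a line. servo_tool: Moves the arm, as the interface text tells. Its arguments: {"type":"object","properties":{"plan":{"type":"array","items":{"type":"array","items":{"type":"number"}}},"grip_force":{"type":"number"}},"required":["plan"]}

```bash
mkdir -p pics; ls
python3 - <<'E'
from cell import *
import cv2
s=observe(); print(s['t'],s['tcp_pos'],s['tcp_rot'],s['finger_gap'],s['wrist_force'])
for n in('scene','top'):
    p,d=snapshot(n); cv2.imwrite(f'pics/{n}0.png',p[:,:,::-1])
    c=get_calibration(n); print(n,c)
    for l in ('station','blue_flange','orange_flange','knob','oil_bottle','mug','indicator_box','clamp_ring','screwdriver','wrench'):
        try: print(l,[(x['centre'],round(x['conf'],2)) for x in look_for(n,l)][:5])
        except Exception as e: print(l,e)
E
```

```text
pics
0.0 [0.22188069 0.61026605 0.23024163] [-5.44936804e-01 -3.09370815e+00  3.09010902e-03] 0.08535017116248604 [ 0.08567662  0.7856156  -0.4190378 ]
scene {'fx': 505.6698920164714, 'fy': 505.6698920164714, 'cx': 318.0645398277495, 'cy': 203.62141786110547, 'k1': 0.011622581579406379, 'R': array([[ 0.74985966,  0.66156854,  0.00612748],
       [ 0.56645069, -0.63720739, -0.52259004],
       [-0.34182466,  0.39534011, -0.85256208]]), 't': array([-0.3549247 , -0.21476399,  1.53142683])}
station [([0.5762, -0.0032, 0.0147], 0.9)]
blue_flange [([0.3157, -0.1703, 0.0153], 0.89), ([0.6647, -0.2698, 0.0159], 0.81), ([0.5526, -0.1333, 0.0281], 0.68), ([0.5136, -0.2899, 0.0142], 0.59)]
orange_flange [([0.693, -0.0511, 0.0315], 0.8)]
knob [([0.5101, -0.0465, 0.05], 0.88)]
oil_bottle [([0.4531, -0.4256, 0.1115], 0.74), ([0.5508, -0.1301, 0.0297], 0.31)]
mug [([0.4405, 0.4121, 0.056], 0.73), ([0.6928, -0.0514, 0.0334], 0.35)]
indicator_box [([0.6288, -0.3842, 0.0481], 0.69), ([0.5734, 0.0032, 0.0143], 0.51), ([0.5139, -0.0471, 0.0474], 0.21)]
clamp_ring [([0.4003, -0.3077, 0.0145], 0.54), ([0.
[... 453 characters left out ...]
-0.01450044,  0.47948266,  1.12468055])}
station [([0.5511, -0.0187, 0.0257], 0.93)]
blue_flange [([0.3114, -0.1612, 0.0175], 0.86), ([0.5406, -0.1214, 0.0282], 0.77), ([0.5044, -0.283, 0.0158], 0.73), ([0.6544, -0.2639, 0.0153], 0.53)]
orange_flange [([0.6829, -0.041, 0.0318], 0.85)]
knob [([0.4646, -0.0656, 0.0484], 0.49)]
oil_bottle [([0.4362, -0.4024, 0.1123], 0.83), ([0.5495, -0.0195, 0.0283], 0.66)]
mug [([0.4356, 0.4292, 0.0488], 0.57), ([0.3237, 0.3614, 0.0053], 0.55)]
indicator_box [([0.6164, -0.3702, 0.0475], 0.64)]
clamp_ring [([0.4012, -0.3131, 0.0126], 0.6)]
screwdriver [([0.6862, -0.0413, 0.032], 0.63), ([0.228, -0.3166, 0.0258], 0.59)]
wrench [([0.3242, 0.3668, 0.0077], 0.72)]
```

View pics/scene0.png

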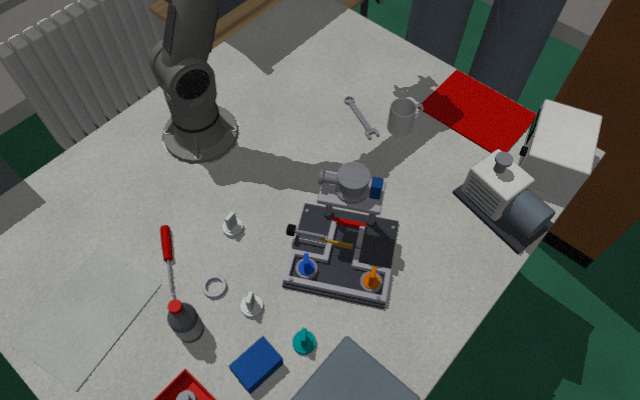

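View pics/top0.png

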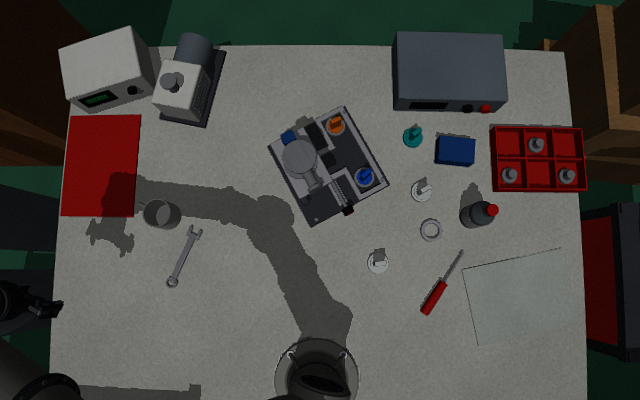

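The blue-finned flange is at scene (307,266) / top (363,177), in the track arm nearer the robot. Look-alikes are turquoise at scene (304,342), white at (232,225) and (251,303), orange at (372,280), and the grey ones in the red tray. I choose the one at (307,266): blue and in the track. Next I'll check it in a close crop and measure the station.

```bash
cat > h.py <<'E'
import numpy as np, cv2
from cell import *
from scipy.spatial.transform import Rotation as Ro
def cam(name,s=None):
    c=get_calibration(name)
    if 'R' in c: R,t=c['R'],c['t']; return c,R.T,-R.T@t
    T=np.array(c['tool_from_camera']); r=Ro.from_rotvec(s['tcp_rot']).as_matrix()
    return c,r@T[:3,:3],r@T[:3,3]+s['tcp_pos']
def cloud(name):
    s=observe(); p,d=snapshot(name); c,R,t=cam(name,s)
    v,u=np.mgrid[0:400,0:640].astype(float)
    K=np.array([[c['fx'],0,c['cx']],[0,c['fy'],c['cy']],[0,0,1]])
    q=cv2.undistortPoints(np.stack([u.ravel(),v.ravel()],1)[:,None],K,np.array([c['k1'],0,0,0.]))[:,0]
    X=np.c_[q,np.ones(len(q))]*d.reshape(-1,1)
    W=(X@R.T+t).reshape(400,640,3); W[d==0]=np.nan
    return p,d,W
def project(name,P,s=None):
    c,R,t=cam(name,s); X=(np.atleast_2d(P)-t)@R
    q=X[:,:2]/X[:,2:]; r2=(q**2).sum(1,keepdims=True); q=q*(1+c['k1']*r2)
    return q*[c['fx'],c['fy']]+[c['cx'],c['cy']]
E
python3 - <<'E'
from h import *
print(get_calibration('wrist'))
for n in('scene','top'):
    p,d,W=cloud(n)
    np.savez(n+'.npz',p=p,W=W)
    hsv=cv2.cvtColor(p,cv2.COLOR_RGB2HSV).astype(int); H,S,V=hsv[...,0],hsv[...,1],hsv[...,2]
    reg=(W[...,0]>.38)&(W[...,0]<.78)&(W[...,1]>-.22)&(W[...,1]<.16)
    for nm,m in (('blue',(H>105)&(H<130)&(S>150)&(W[...,2]<.1)&(W[...,2]>.03)),('orange',(H>5)&(H<20)&(S>150)&(W[...,2]>.03)),('red',((H<5)|(H>175))&(S>150)),('brass',(H>18)&(H<32)&(S>120)),('dark50',(V<50)&(W[...,2]>.04)&(W[...,2]<.08))):
        m=m&reg; v,u=np.nonzero(m)
        if len(v): print(n,nm,len(v),'pix',u.mean().round(),v.mean().round(),'w',np.nanmedian(W[m],0).round(4),W[m].min(0).round(3),W[m].max(0).round(3))
a=cv2.imread('pics/scene0.png')[150:310,220:420]; b=cv2.imread('pics/top0.png')[90:240,255:405]
cv2.imwrite('pics/crop.png',np.hstack([cv2.resize(a,(400*5//4*4//5,320)),cv2.resize(b,(320,320))]))
E
```

```text
{'fx': 359.86723579416423, 'fy': 359.86723579416423, 'cx': 316.53588965343437, 'cy': 190.3209071560235, 'k1': -0.057571886262156285, 'tool_from_camera': array([[ 4.63139501e-04, -9.53784425e-01, -3.00491358e-01,
         7.77685491e-02],
       [ 9.99999671e-01,  6.41928490e-04, -4.96260686e-04,
         2.05750804e-04],
       [ 6.66219677e-04, -3.00491029e-01,  9.53784408e-01,
        -1.44244690e-01],
       [ 0.00000000e+00,  0.00000000e+00,  0.00000000e+00,
         1.00000000e+00]])}
scene blue 110 pix 306.0 263.0 w [ 0.551  -0.1326  0.0707] [ 0.459 -0.146  0.03 ] [ 0.564 -0.092  0.086]
scene orange 118 pix 372.0 277.0 w [ 0.6931 -0.0554  0.0713] [ 0.671 -0.067  0.03 ] [ 0.71  -0.028  0.088]
scene red 196 pix 348.0 222.0 w [0.5399 0.0447 0.0258] [ 0.463 -0.09   0.01 ] [0.58  0.071 0.052]
scene brass 140 pix 339.0 243.0 w [ 0.5635 -0.019   0.0267] [ 0.52  -0.042  0.008] [0.594 0.    0.047]
scene dark50 79 pix 291.0 230.0 w [ 0.4537 -0.0852  0.0562] [ 0.439 -0.095  0.042] [ 0.466 -0.068  0.064]
top blue 107 pix 364.0 175.0 w [ 0.5384 -0.122   0.0754] [ 0.524 -0.144  0.03 ] [ 0.563 -0.105  0.085]
top orange 131 pix 335.0 123.0 w [ 0.6832 -0.0455  0.0625] [ 0.666 -0.065  0.03 ] [ 0.696 -0.029  0.088]
top red 8 pix 348.0 201.0 w [ 0.4389 -0.0811  0.0532] [ 0.434 -0.091  0.015] [ 0.716 -0.063  0.058]
top dark50 164 pix 359.0 171.0 w [ 0.4581 -0.0825  0.0583] [ 0.434 -0.219  0.04 ] [0.78  0.043 0.079]
```

View pics/crop.png

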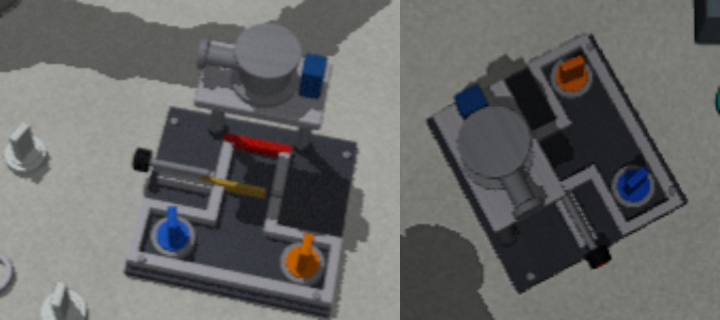

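The crop confirms it: in the left panel the blue fin stands on its disc at (172,235), in the left arm of the T track. Orange is at (303,260), the knob at (142,160), the blade at (240,186) and the red stop at (255,145). I'll move the wrist camera over the station for an accurate fit.

```bash
cat >> h.py <<'E'
def delta(P,R,pos=None,rot=None):
    "translation (tool cm, before turning) and rotvec deg in tool frame"
    s=observe(); pos=s['tcp_pos'] if pos is None else pos
    r=Ro.from_rotvec(s['tcp_rot'] if rot is None else rot)
    print('t',s['t'],'shift cm',(r.inv().apply(np.array(P)-pos)*100).round(2),'turn',np.degrees((r.inv()*Ro.from_matrix(R)).as_rotvec()).round(2))
def down(yaw): # tool y at world yaw (deg), z down
    a=np.radians(yaw); y=np.array([np.cos(a),np.sin(a),0]); z=np.array([0,0,-1.]); return np.c_[np.cross(y,z),y,z]
E
python3 - <<'E'
from h import *
delta([.51,-.09,.35],down(-60))
E
```

```text
t 1.2 shift cm [-51.   -56.04 -11.87] turn [  0.    -0.   130.02]
```

{"op": "servo_tool", "data": {
  "plan": [
    [-2.55, -2.8, -1.2, 0, 0, 0, 8.5],
    [-2.55, -2.8, -1.2, 0, 0, 0, 8.5],
    [-2.55, -2.8, -1.2, 0, 0, 0, 8.5],
    [-2.55, -2.8, -1.2, 0, 0, 0, 8.5],
    [-2.55, -2.8, -1.2, 0, 0, 0, 8.5],
    [-2.55, -2.8, -1.2, 0, 0, 0, 8.5],
    [-2.55, -2.8, -1.2, 0, 0, 0, 8.5],
    [-2.55, -2.8, -1.2, 0, 0, 0, 8.5],
    [-2.55, -2.8, -1.2, 0, 0, 0, 8.5],
    [-2.55, -2.8, -1.2, 0, 0, 0, 8.5]
  ]
}}

```text
t: 2.2
tcp_pos: [0.3665, 0.259, 0.3521]
tcp_rot: [0.545, 3.094, 0.001]
wrist_force: [0.3, -0.1, -0.4]
finger_gap: 0.0852
gripper_force: 0.0
```

{"op": "servo_tool", "data": {
  "plan": [
    [-2.55, -2.8, 0, 0, 0, 0, 8.5],
    [-2.55, -2.8, 0, 0, 0, 0, 8.5],
    [-2.55, -2.8, 0, 0, 0, 0, 8.5],
    [-2.55, -2.8, 0, 0, 0, 0, 8.5],
    [-2.55, -2.8, 0, 0, 0, 0, 8.5],
    [-2.55, -2.8, 0, 0, 0, 0, 8.5],
    [-2.55, -2.8, 0, 0, 0, 0, 8.5],
    [-2.55, -2.8, 0, 0, 0, 0, 8.5],
    [-2.55, -2.8, 0, 0, 0, 0, 8.5],
    [-2.55, -2.8, 0, 0, 0, 0, 8.5]
  ]
}}

```text
t: 3.2
tcp_pos: [0.5105, -0.091, 0.3516]
tcp_rot: [0.544, 3.093, 0.001]
wrist_force: [0.8, 0.2, -0.3]
finger_gap: 0.085
gripper_force: 0.0
```

{"op": "servo_tool", "data": {
  "plan": [
    [0, 0, 0, 0, 0, 8.5, 8.5],
    [0, 0, 0, 0, 0, 8.5, 8.5],
    [0, 0, 0, 0, 0, 8.5, 8.5],
    [0, 0, 0, 0, 0, 8.5, 8.5],
    [0, 0, 0, 0, 0, 8.5, 8.5],
    [0, 0, 0, 0, 0, 8.5, 8.5],
    [0, 0, 0, 0, 0, 8.5, 8.5],
    [0, 0, 0, 0, 0, 8.5, 8.5],
    [0, 0, 0, 0, 0, 8.5, 8.5],
    [0, 0, 0, 0, 0, 8.5, 8.5]
  ]
}}

```text
t: 4.2
tcp_pos: [0.51, -0.0897, 0.3514]
tcp_rot: [-2.498, -1.905, -0.001]
wrist_force: [-0.6, -0.2, 0.4]
finger_gap: 0.0848
gripper_force: 0.0
```

{"op": "servo_tool", "data": {
  "plan": [
    [0, 0, 0, 0, 0, 7.5, 8.5],
    [0, 0, 0, 0, 0, 7.5, 8.5],
    [0, 0, 0, 0, 0, 7.5, 8.5],
    [0, 0, 0, 0, 0, 7.5, 8.5],
    [0, 0, 0, 0, 0, 7.5, 8.5],
    [0, 0, 0, 0, 0, 7.5, 8.5],
    [0, 0, 0, 0, 0, 0, 8.5],
    [0, 0, 0, 0, 0, 0, 8.5],
    [0, 0, 0, 0, 0, 0, 8.5],
    [0, 0, 0, 0, 0, 0, 8.5]
  ]
}}

```text
t: 5.2
tcp_pos: [0.5101, -0.0897, 0.3513]
tcp_rot: [-3.034, -0.815, -0.0]
wrist_force: [0.0, 0.6, 0.4]
finger_gap: 0.0848
gripper_force: 0.0
```

Run:
```python
from h import *
s=observe()
p,d,W=cloud('wrist'); np.savez('wrist.npz',p=p,W=W,pos=s['tcp_pos'],rot=s['tcp_rot'])
for l in('blue_flange','orange_flange','knob'): print(l,[(x['centre'],round(x['conf'],2)) for x in look_for('wrist',l)][:4])
cv2.imwrite('pics/w1.png',p[:,:,::-1])
hsv=cv2.cvtColor(p,cv2.COLOR_RGB2HSV).astype(int); H,S,V=hsv[...,0],hsv[...,1],hsv[...,2]
reg=(W[...,0]>.38)&(W[...,0]<.78)&(W[...,1]>-.22)&(W[...,1]<.16)
for nm,m in (('blue',(H>105)&(H<130)&(S>150)&(W[...,2]<.1)&(W[...,2]>.075)),('orange',(H>5)&(H<20)&(S>150)&(W[...,2]>.075)),('red',((H<5)|(H>175))&(S>150)),('brass',(H>18)&(H<32)&(S>120)),('dark50',(V<50)&(W[...,2]>.04)&(W[...,2]<.08))):
    m=m&reg; v,u=np.nonzero(m)
    if len(v): print(nm,len(v),'pix',u.mean().round(),v.mean().round(),'w',np.nanmedian(W[m],0).round(4),W[m].min(0).round(3),W[m].max(0).round(3))
```

```text
blue_flange [([0.5446, -0.1203, 0.0305], 0.89), ([0.6589, -0.2618, 0.0187], 0.81), ([0.5092, -0.2771, 0.0131], 0.63), ([0.3185, -0.1585, 0.015], 0.63)]
orange_flange [([0.6724, -0.0553, 0.0226], 0.67), ([0.6203, -0.3684, 0.0483], 0.65)]
knob [([0.4924, -0.0546, 0.0461], 0.6)]
blue 284 pix 357.0 136.0 w [ 0.5425 -0.1241  0.0834] [ 0.529 -0.137  0.075] [ 0.556 -0.111  0.086]
orange 89 pix 321.0 332.0 w [ 0.5142 -0.072   0.412 ] [ 0.482 -0.144  0.37 ] [ 0.555 -0.025  0.442]
red 95 pix 300.0 336.0 w [ 0.5187 -0.0854  0.4158] [ 0.453 -0.148  0.056] [ 0.55  -0.026  0.442]
brass 454 pix 296.0 144.0 w [ 0.5505 -0.0237  0.0332] [ 0.441 -0.145  0.013] [0.591 0.001 0.441]
dark50 365 pix 313.0 158.0 w [ 0.4518 -0.0803  0.0603] [ 0.438 -0.211  0.04 ] [ 0.767 -0.064  0.08 ]
```

View pics/w1.png

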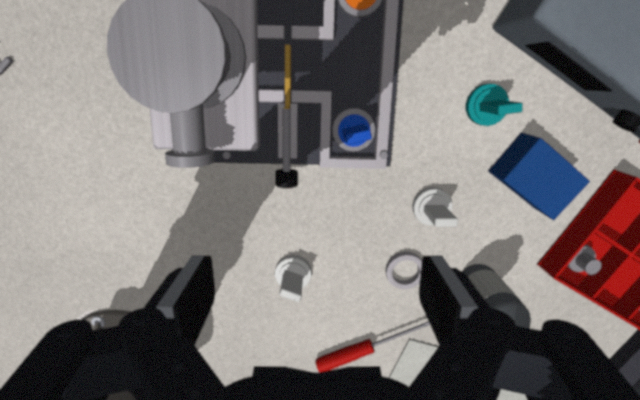

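```bash
cat > fit.py <<'E'
from h import *
from scipy.optimize import minimize
T=np.array([[-31,-117],[31,-117],[31,-31],[148,-31],[148,31],[31,31],[31,117],[-31,117]],np.float32)/1000
g=np.arange(-.2,.2,.001)
SD=np.array([[cv2.pointPolygonTest(T.reshape(-1,1,2),(float(a),float(b)),True) for b in g] for a in g])
from scipy.interpolate import RegularGridInterpolator as G
sd=G((g,g),SD,bounds_error=False,fill_value=-.2)
def tost(W,q):
    a=q[2]; X=np.array([np.cos(a),np.sin(a)]); Y=np.array([np.sin(a),-np.cos(a)])*-1
    d=W[...,:2]-q[:2]; return np.stack([d@X,d@Y],-1)
def fit(W,q0,dz=0):
    P=W.reshape(-1,3); P=P[np.isfinite(P).all(1)]
    l=tost(P,q0); P=P[(np.abs(l[:,1])<.125)&(l[:,0]>-.045)&(l[:,0]<.08)]
    z=P[:,2]-dz; rail=P[(z>.024)&(z<.033)]; fl=P[(z>.006)&(z<.017)]
    def cost(q):
        r=sd(tost(rail,q)); f=-sd(tost(fl,q)); f[f>.008]=0
        return np.minimum(np.clip(r,0,None),.008).sum()+np.minimum(np.clip(f,0,None),.008).sum()
    b=min((minimize(cost,q0+np.array(o),method='Nelder-Mead',options=dict(initial_simplex=q0+np.array(o)+np.array([[0,0,0],[.006,0,0],[0,.006,0],[0,0,.03]]),xatol=1e-5,fatol=1e-6)) for o in([0,0,0],[.004,.004,0],[-.004,0,.02])),key=lambda r:r.fun)
    return b.x,b.fun,len(rail),len(fl)
E
sed -i 's/Y=np.array(\[np.sin(a),-np.cos(a)\])\*-1/Y=np.array([-np.sin(a),np.cos(a)])/' fit.py
python3 - <<'E'
from fit import *
q0=np.array([.6137,-.09,np.radians(120)])
for n in('wrist','top','scene'):
    D=np.load(n+'.npz'); W=D['W']; 
    P=W.reshape(-1,3); P=P[np.isfinite(P).all(1)]; l=tost(P,q0); m=(np.abs(l)<.028).all(1); b=(l[:,1]>.16)&(l[:,1]<.2)&(np.abs(l[:,0])<.1)
    print(n,'floor z',np.median(P[m,2]),'bench z',np.median(P[b,2]) if b.any() else None)
    q,f,a,c=fit(W,q0); print(q.round(4),np.degrees(q[2]).round(2),f,a,c)
    p=D['p']; hsv=cv2.cvtColor(p,cv2.COLOR_RGB2HSV).astype(int); H,S,V=hsv[...,0],hsv[...,1],hsv[...,2]
    L=tost(W,q); z=W[...,2]
    k=(V<60)&(z>.04)&(z<.075)&(np.abs(L[...,0]-.086)<.03)&(np.abs(L[...,1]-.14)<.03)
    if k.any(): print(' knob',k.sum(),np.median(L[k],0).round(4),L[k].min(0).round(4),L[k].max(0).round(4))
    k=(H>105)&(H<130)&(S>130)&(z>.074)&(z<.092)&(np.abs(L[...,0])<.04)&(L[...,1]>.03)
    e=cv2.fitLine((L[k]*1000).astype(np.float32),cv2.DIST_L2,0,.01,.01).ravel()
    print(' fintop',k.sum(),L[k].mean(0).round(4),(L[k].min(0)+L[k].max(0))/2,e[:2],np.degrees(np.arctan2(e[1],e[0])))
E
```

```text
wrist floor z 0.01364087655441748 bench z 0.0021373781448665863
[ 0.6119 -0.0872  2.0751] 118.9 11.928597703006917 5510 9639
 knob 333 [0.0853 0.1365] [0.073  0.1287] [0.0989 0.147 ]
 fintop 287 [0.0011 0.0785] [0.00102209 0.07909834] [0.96144015 0.27501422] 15.96286
top floor z 0.011927475376060426 bench z 0.00028897120878201843
[ 0.6124 -0.0867  2.0735] 118.8 3.0142143487840087 1361 2127
 knob 88 [0.0875 0.14  ] [0.0724 0.1196] [0.1016 0.1504]
 fintop 54 [0.0015 0.0799] [0.00086441 0.08039647] [0.9580841  0.28648704] 16.647757
scene floor z 0.011281373460618305 bench z -0.0005014072137332626
[ 0.6132 -0.0861  2.0827] 119.33 3.8026846241437737 1611 2286
 knob 84 [0.0796 0.138 ] [0.0698 0.1287] [0.0964 0.1487]
 fintop 55 [-0.0035  0.0792] [-0.00244957  0.07908905] [0.96015716 0.2794606 ] 16.228012
```

```bash
cat >> h.py <<'E'
O=np.array([.6122,-.087,0]); A=np.radians(118.9)
S=Ro.from_euler('z',A).as_matrix()
def st(p): return O+S@(np.array(p)/1000)   # station mm -> world
def inst(P): return (S.T@(np.array(P)-O)*1000).round(1)
def Rst(y,z): y=np.array(y,float);z=np.array(z,float); y/=np.linalg.norm(y);z/=np.linalg.norm(z); return S@np.c_[np.cross(y,z),y,z]
def lean_y(a): a=np.radians(a); return Rst([-1,0,0],[0,-np.sin(a),-np.cos(a)])
def lean_x(a,yaw=0):
    a=np.radians(a);w=np.radians(yaw);c,s=np.cos(w),np.sin(w); return Rst([-s,c,0],[np.sin(a)*c,np.sin(a)*s,-np.cos(a)])
E
python3 - <<'E'
from h import *
s=observe(); print(s['joint_positions'].round(2),inst(s['tcp_pos']))
R=lean_y(20); g=st([86,136,46])+R[:,2]*.020
print('grasp tcp',inst(g))
pre=g-R[:,2]*.11
delta(pre,R)
E
```

```text
[-0.77  0.13  0.96  1.68 -0.11  1.38 -0.83] [ 47.   90.7 351.3]
grasp tcp [ 86.  129.2  27.2]
t 5.4 shift cm [-7.53 -4.05 22.07] turn [-0.2  19.99  1.12]
```

{"op": "servo_tool", "data": {
  "plan": [
    [-1.25, -0.67, 3.68, 0, 0, 0, 6.5],
    [-1.25, -0.67, 3.68, 0, 0, 0, 6.5],
    [-1.25, -0.67, 3.68, 0, 0, 0, 6.5],
    [-1.25, -0.67, 3.68, 0, 0, 0, 6.5],
    [-1.25, -0.67, 3.68, 0, 0, 0, 6.5],
    [-1.28, -0.7, 3.67, 0, 0, 0, 6.5],
    [0, 0, 0, 0, 6.7, 0.4, 6.5],
    [0, 0, 0, 0, 6.7, 0.4, 6.5],
    [0, 0, 0, 0, 6.6, 0.4, 6.5],
    [0, 0, 0, 0, 0, 0, 6.5]
  ]
}}

```text
t: 6.4
tcp_pos: [0.4213, -0.0932, 0.1294]
tcp_rot: [-2.913, -0.739, -0.511]
wrist_force: [-0.5, 0.4, 0.3]
finger_gap: 0.0651
gripper_force: 0.0
```

Run:
```python
from h import *
s=observe(); print(s['joint_positions'].round(2),inst(s['tcp_pos']))
R=lean_y(20); g=st([86,136,46])+R[:,2]*.020
delta(g,R)
p,d,W=cloud('wrist'); cv2.imwrite('pics/w2.png',p[:,:,::-1])
L=(W-O)@S*1000; V=p.max(2); k=(V<70)&(L[...,2]>35)&(L[...,2]<70)&(abs(L[...,0]-86)<30)&(abs(L[...,1]-138)<25)
print(k.sum(),np.median(L[k],0),L[k].min(0),L[k].max(0))
```

```text
[-0.62  0.    0.95  2.34 -0.47  0.62 -0.38] [ 86.9 170.1 129.4]
t 6.4 shift cm [ 0.35  0.14 11.01] turn [-0.31 -0.01 -0.5 ]
1271 [ 85.70625561 139.39909824  60.51065398] [ 71.29125118 128.2667969   46.29594809] [100.50470656 149.05657921  63.96466344]
```

j4 is at 2.34, close to its 2.46 limit, and pulling would bring the wrist even nearer the base. I'll lean towards station -x instead, which still pinches the cylinder and keeps the camera clear of the bridge.

```bash
cat >> h.py <<'E'
def knobR(a): a=np.radians(a); return Rst([-np.cos(a),0,-np.sin(a)],[np.sin(a),0,-np.cos(a)])
E
python3 - <<'E'
from h import *
R=knobR(18); g=st([86,138,46])+R[:,2]*.020
print(inst(g)); delta(g-R[:,2]*.10,R)
E
```

```text
[ 92.2 138.   27. ]
t 6.45 shift cm [2.57 2.49 1.79] turn [ 17.52 -19.84   2.85]
```

{"op": "servo_tool", "data": {
  "plan": [
    [2.57, 2.49, 1.79, 0, 0, 0, 6.0],
    [0, 0, 0, 4.4, -4.96, 0.7, 5.0],
    [0, 0, 0, 4.4, -4.96, 0.7, 5.0],
    [0, 0, 0, 4.4, -4.96, 0.7, 5.0],
    [0, 0, 0, 4.3, -4.96, 0.7, 5.0],
    [0, 0, 0, 0, 0, 0, 5.0],
    [0, 0, 0, 0, 0, 0, 5.0],
    [0, 0, 0, 0, 0, 0, 5.0],
    [0, 0, 0, 0, 0, 0, 5.0],
    [0, 0, 0, 0, 0, 0, 5.0]
  ]
}}

```text
t: 7.45
tcp_pos: [0.4608, -0.0987, 0.1234]
tcp_rot: [-2.746, -0.713, 0.11]
wrist_force: [-0.2, -0.8, 0.1]
finger_gap: 0.0505
gripper_force: 0.0
```

Run:
```python
from h import *
s=observe(); print(s['joint_positions'].round(2),inst(s['tcp_pos']))
R=knobR(18); g=st([86,138,46])+R[:,2]*.020
delta(g,R)
```

```text
[-0.43  0.51  0.93  1.94 -0.61  1.24 -0.28] [ 63.  138.2 123.4]
t 7.45 shift cm [1.000e-02 1.800e-01 1.008e+01] turn [ 0.11 -0.04  0.22]
```

{"op": "servo_tool", "data": {
  "plan": [
    [0, 0.18, 2.5, 0, 0, 0, 5.0],
    [0, 0, 2.5, 0, 0, 0, 5.0],
    [0, 0, 2.5, 0, 0, 0, 5.0],
    [0, 0, 1.6, 0, 0, 0, 5.0],
    [0, 0, 1.0, 0, 0, 0, 5.0],
    [0, 0, 0, 0, 0, 0, 5.0],
    [0, 0, 0, 0, 0, 0, 2.0],
    [0, 0, 0, 0, 0, 0, 2.0],
    [0, 0, 0, 0, 0, 0, 2.0],
    [0, 0, 0, 0, 0, 0, 2.0]
  ],
  "grip_force": 50
}}

```text
t: 8.45
tcp_pos: [0.4477, -0.0736, 0.0273]
tcp_rot: [-2.746, -0.713, 0.11]
wrist_force: [-0.5, 0.6, 5.6]
finger_gap: 0.0282
gripper_force: 49.2
```

Run:
```python
from h import *
s=observe(); print(s['joint_positions'].round(2),inst(s['tcp_pos']),s['finger_gap'],s['gripper_force'],s['wrist_force'])
delta(s['tcp_pos']+S@[0,.068,0],knobR(18))
```

```text
[-0.4   0.62  0.82  2.04 -0.75  1.07 -0.18] [ 91.3 137.6  27.3] 0.02822683940271587 49.16315674781799 [-0.52061344  0.64008978  5.628311  ]
t 8.45 shift cm [-6.8  -0.03 -0.01] turn [ 0.11 -0.04  0.22]
```

{"op": "servo_tool", "data": {
  "plan": [
    [-0.8, 0, 0, 0, 0, 0, 2.0],
    [-0.8, 0, 0, 0, 0, 0, 2.0],
    [-0.8, 0, 0, 0, 0, 0, 2.0],
    [-0.8, 0, 0, 0, 0, 0, 2.0],
    [-0.8, 0, 0, 0, 0, 0, 2.0],
    [-0.8, 0, 0, 0, 0, 0, 2.0],
    [-0.8, 0, 0, 0, 0, 0, 2.0],
    [-0.8, 0, 0, 0, 0, 0, 2.0],
    [-0.4, 0, 0, 0, 0, 0, 2.0],
    [0, 0, 0, 0, 0, 0, 2.0]
  ]
}}

```text
t: 9.45
tcp_pos: [0.3941, -0.1031, 0.0274]
tcp_rot: [-2.744, -0.713, 0.094]
wrist_force: [12.4, 9.9, 0.4]
finger_gap: 0.0283
gripper_force: 49.8
```

Run:
```python
from h import *
s=observe(); print(s['joint_positions'].round(2),inst(s['tcp_pos']),s['finger_gap'],s['gripper_force'],s['wrist_force'])
p,d,W=cloud('top'); 
L=(W-O)@S*1000; V=p.max(2)
p,d,W=cloud('scene'); cv2.imwrite('pics/s3.png',cv2.resize(p[150:310,220:420,::-1],None,fx=3,fy=3))
print(look_for('scene','knob')[:2])
```

```text
[-0.35  0.57  0.85  2.14 -0.72  1.03 -0.08] [ 91.3 198.7  27.4] 0.02828468466763578 49.82629895210266 [12.40741641  9.90360836  0.40739732]
[{'centre': [0.4664, -0.0741, 0.0495], 'conf': 0.52}]
```

View pics/s3.png

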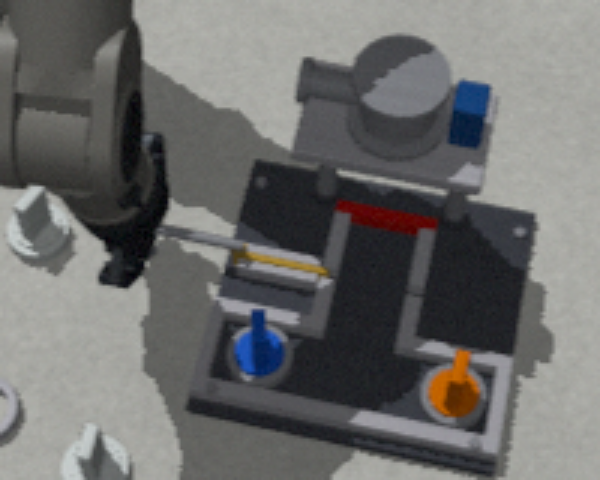

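The blade (280,262) is clear of the stem and the knob is out. The tool moved 61 mm with 16 N on it, so it is likely at its stop. I'll pull a little more to check.

{"op": "servo_tool", "data": {
  "plan": [
    [-0.3, 0, 0, 0, 0, 0, 2.0],
    [-0.3, 0, 0, 0, 0, 0, 2.0],
    [-0.3, 0, 0, 0, 0, 0, 2.0],
    [0, 0, 0, 0, 0, 0, 2.0],
    [0, 0, 0, 0, 0, 0, 2.0],
    [0, 0, 0, 0, 0, 0, 2.0],
    [0, 0, 0, 0, 0, 0, 2.0],
    [0, 0, 0, 0, 0, 0, 2.0],
    [0, 0, 0, 0, 0, 0, 2.0],
    [0, 0, 0, 0, 0, 0, 2.0]
  ]
}}

```text
t: 10.6
tcp_pos: [0.3941, -0.1033, 0.0275]
tcp_rot: [-2.743, -0.717, 0.077]
wrist_force: [26.8, 20.9, -9.3]
finger_gap: 0.0281
gripper_force: 50.6
```

Run:
```python
from h import *
s=observe(); print(s['joint_positions'].round(2),inst(s['tcp_pos']),s['finger_gap'],s['gripper_force'],s['wrist_force'],S.T@s['wrist_force'])
```

```text
[-0.34  0.57  0.85  2.15 -0.73  1.02 -0.06] [ 91.1 198.8  27.5] 0.028090400640432764 50.596479177474976 [26.82759197 20.89264492 -9.3146041 ] [  5.32546691 -33.58365234  -9.3146041 ]
```

{"op": "servo_tool", "data": {
  "plan": [
    [0.5, 0, 0, 0, 0, 0, 2.0],
    [0.5, 0, 0, 0, 0, 0, 2.0],
    [0.4, 0, 0, 0, 0, 0, 2.0],
    [0, 0, 0, 0, 0, 0, 5.0],
    [0, 0, 0, 0, 0, 0, 5.0],
    [0, 0, 0, 0, 0, 0, 5.0],
    [0, 0, -2.5, 0, 0, 0, 5.0],
    [0, 0, -3, 0, 0, 0, 5.0],
    [0, 0, -3, 0, 0, 0, 5.0],
    [0, 0, -3.5, 0, 0, 0, 5.0]
  ]
}}

```text
t: 11.6
tcp_pos: [0.409, -0.1367, 0.1409]
tcp_rot: [-2.746, -0.712, 0.114]
wrist_force: [0.8, -0.9, -0.0]
finger_gap: 0.05
gripper_force: 0.0
```

Run:
```python
from h import *
s=observe(); print(s['joint_positions'].round(2),inst(s['tcp_pos']),s['finger_gap'])
p,d,W=cloud('wrist'); cv2.imwrite('pics/w4.png',p[:,:,::-1])
L=(W-O)@S*1000; V=p.max(2); k=(V<70)&(L[...,2]>35)&(L[...,2]<70)&(abs(L[...,0]-86)<25)&(abs(L[...,1]-195)<35)
print(k.sum(),np.median(L[k],0),L[k].min(0),L[k].max(0))
# fin refine
hsv=cv2.cvtColor(p,cv2.COLOR_RGB2HSV).astype(int)
k=(hsv[...,0]>105)&(hsv[...,0]<130)&(hsv[...,1]>130)&(L[...,2]>74)&(L[...,2]<92)&(abs(L[...,0])<40)&(L[...,1]>30)&(L[...,1]<120)
print('fin',k.sum(),L[k].mean(0) if k.any() else '')
f=16.; w=np.radians(f); R=lean_x(40,f)
g=st([1-4*np.cos(w),79.5-4*np.sin(w),64])+R[:,2]*.019
print('grasp',inst(g),'pre',inst(g-R[:,2]*.1)); delta(g-R[:,2]*.1,R)
```

```text
[-0.41  0.44  0.99  2.   -0.53  1.25 -0.22] [ 54.7 201.9 140.9] 0.050040910387792945
1251 [ 81.73445204 198.34506837  60.08675557] [ 71.22780382 188.80845903  39.7029392 ] [ 97.62971818 210.10288179  64.17285668]
fin 14 [10.93286452 88.18426718 75.99281054]
grasp [ 8.9 81.8 49.4] pre [-52.9  64.  126. ]
t 11.65 shift cm [13.6  10.41 -1.17] turn [ 10.96 -23.08  74.72]
```

Knob centre is now at y≈199.5 mm (60.7 mm of travel and a hard stop at 34 N), so the stem is open. Next is the blue flange pre-grasp.

{"op": "servo_tool", "data": {
  "plan": [
    [2.72, 2.08, -0.23, 0, 0, 0, 5.0],
    [2.72, 2.08, -0.23, 0, 0, 0, 5.0],
    [2.72, 2.08, -0.23, 0, 0, 0, 5.0],
    [2.72, 2.08, -0.23, 0, 0, 0, 5.0],
    [2.72, 2.08, -0.23, 0, 0, 0, 5.0],
    [0, 0, 0, 1.1, -2.31, 7.47, 5.0],
    [0, 0, 0, 1.1, -2.31, 7.47, 5.0],
    [0, 0, 0, 1.1, -2.31, 7.47, 5.0],
    [0, 0, 0, 1.1, -2.31, 7.47, 5.0],
    [0, 0, 0, 1.1, -2.31, 7.47, 5.0]
  ]
}}

```text
t: 12.65
tcp_pos: [0.5785, -0.1598, 0.1188]
tcp_rot: [-2.782, 0.176, 0.552]
wrist_force: [0.0, -0.3, 0.3]
finger_gap: 0.0501
gripper_force: 0.0
```

{"op": "servo_tool", "data": {
  "plan": [
    [0, 0, 0, 1.1, -2.31, 7.47, 5.0],
    [0, 0, 0, 1.1, -2.31, 7.47, 5.0],
    [0, 0, 0, 1.1, -2.31, 7.47, 5.0],
    [0, 0, 0, 1.1, -2.31, 7.47, 5.0],
    [0, 0, 0, 1.1, -2.31, 7.47, 5.0],
    [0, 0, 0, 0, 0, 0, 5.0],
    [0, 0, 0, 0, 0, 0, 5.0],
    [0, 0, 0, 0, 0, 0, 5.0],
    [0, 0, 0, 0, 0, 0, 5.0],
    [0, 0, 0, 0, 0, 0, 5.0]
  ]
}}

```text
t: 13.65
tcp_pos: [0.5788, -0.1593, 0.1198]
tcp_rot: [-2.518, 1.04, 0.929]
wrist_force: [-0.4, 0.6, -0.8]
finger_gap: 0.0502
gripper_force: 0.0
```

Run:
```python
from h import *
s=observe(); print(s['joint_positions'].round(2),inst(s['tcp_pos']),s['finger_gap'])
p,d,W=cloud('wrist'); cv2.imwrite('pics/w5.png',p[:,:,::-1])
L=(W-O)@S*1000
hsv=cv2.cvtColor(p,cv2.COLOR_RGB2HSV).astype(int)
k=(hsv[...,0]>105)&(hsv[...,0]<130)&(hsv[...,1]>130)&(L[...,2]>30)&(L[...,2]<92)&(abs(L[...,0])<40)&(L[...,1]>30)&(L[...,1]<120)
t=k&(L[...,2]>79)
e=cv2.fitLine((L[t][:,:2]).astype(np.float32),cv2.DIST_L2,0,.01,.01).ravel()
print('top',t.sum(),L[t].mean(0),'zmax',np.percentile(L[k][:,2],99),'ang',np.degrees(np.arctan2(e[1],e[0])),e[2:])
f=16.; w=np.radians(f); R=lean_x(40,f)
g=st([1-4*np.cos(w),79.5-4*np.sin(w),64])+R[:,2]*.019
delta(g,R)
```

```text
[-0.14  1.07  1.    1.29 -0.83  1.95 -1.47] [-47.1  64.2 119.8] 0.05021418913806002
top 497 [-5.32084521 77.56919025 83.28759437] zmax 84.44336585288852 ang 13.243136 [-5.320845 77.56919 ]
t 13.7 shift cm [0.1  0.11 9.17] turn [0.22 0.47 0.11]
```

View pics/w5.png

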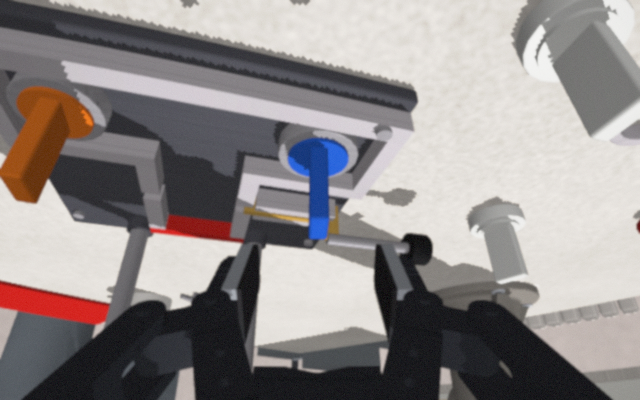

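The blue fin (318,190) is centred between the fingers (250 and 385). The orange flange (50,150) and knob (415,248) are clear. Now descending and gripping.

{"op": "servo_tool", "data": {
  "plan": [
    [0.1, 0.1, 2.0, 0, 0, 0, 5.0],
    [0, 0, 2.0, 0, 0, 0, 5.0],
    [0, 0, 2.0, 0, 0, 0, 5.0],
    [0, 0, 2.0, 0, 0, 0, 5.0],
    [0, 0, 1.2, 0, 0, 0, 5.0],
    [0, 0, 0, 0, 0, 0, 0.6],
    [0, 0, 0, 0, 0, 0, 0.6],
    [0, 0, 0, 0, 0, 0, 0.6],
    [0, 0, 0, 0, 0, 0, 0.6],
    [0, 0, 0, 0, 0, 0, 0.6]
  ],
  "grip_force": 40
}}

```text
t: 14.7
tcp_pos: [0.5367, -0.1195, 0.0496]
tcp_rot: [-2.518, 1.042, 0.927]
wrist_force: [0.7, -1.7, 2.4]
finger_gap: 0.0109
gripper_force: 43.6
```

Run:
```python
from h import *
s=observe(); print(s['joint_positions'].round(2),inst(s['tcp_pos']),s['finger_gap'],s['gripper_force'],S.T@s['wrist_force'],s['moment'])
f=16.;w=np.radians(f);R=lean_x(40,f); delta(s['tcp_pos'],R)
# flange origin relative to tcp -> tcp at end of cross move with yaw 0
fl=np.array([1,79.5]); r=inst(s['tcp_pos'])[:2]-fl; c,sn=np.cos(w),np.sin(w)
print('tcp rel flange in fin frame',[c*r[0]+sn*r[1],-sn*r[0]+c*r[1]])
```

```text
[-0.23  1.09  0.98  1.48 -0.86  1.8  -1.41] [ 8.  81.8 49.6] 0.010865515618541955 43.6143296957016 [-1.85953851  0.23429288  2.41452407] [-0.31502402 -0.61200176 -0.07553891]
t 14.7 shift cm [0. 0. 0.] turn [0.18 0.41 0.06]
tcp rel flange in fin frame [np.float64(7.362797789947329), np.float64(0.2814404099391363)]
```

Run:
```python
from h import *
s=observe(); r=Ro.from_rotvec(s['tcp_rot']).as_matrix()
q=np.array([-np.radians(16)*1]); T=Ro.from_rotvec([0,0,q[0]]).as_matrix()@r
print('turn',np.degrees(Ro.from_matrix(r.T@T).as_rotvec()))
print('shift after turn cm',T.T@(st([7.4,.3,49.6])-s['tcp_pos'])*100, 'xs in tool',T.T@S[:,0],'ys',T.T@S[:,1])
```

```text
turn [10.37112889 -0.02728986 12.18355206]
shift after turn cm [ 0.05290391 -8.15153454 -0.06652327] xs in tool [-0.76147319 -0.00282761  0.64819023] ys [-0.00104758  0.99999455  0.00313162]
```

{"op": "servo_tool", "data": {
  "plan": [
    [0, 0, 0, 3.46, 0, 4.06, 0.6],
    [0, 0, 0, 3.46, 0, 4.06, 0.6],
    [0, 0, 0, 3.45, 0, 4.06, 0.6],
    [0, -1.0, 0, 0, 0, 0, 0.6],
    [0, -1.3, 0, 0, 0, 0, 0.6],
    [0, -1.3, 0, 0, 0, 0, 0.6],
    [0, -1.3, 0, 0, 0, 0, 0.6],
    [0, -1.3, 0, 0, 0, 0, 0.6],
    [0, -1.2, 0, 0, 0, 0, 0.6],
    [0, -0.75, 0, 0, 0, 0, 0.6]
  ]
}}

```text
t: 15.7
tcp_pos: [0.6082, -0.0776, 0.0497]
tcp_rot: [-2.295, 1.344, 0.851]
wrist_force: [-4.3, -1.4, 6.8]
finger_gap: 0.0114
gripper_force: 43.9
```

Run:
```python
from h import *
s=observe(); print(s['t'],s['joint_positions'].round(2),inst(s['tcp_pos']),s['finger_gap'],s['gripper_force'],S.T@s['wrist_force'],s['moment'])
delta(st([7.4,0.3,49.6]),lean_x(40)); delta(st([60,0.3,49.6]),lean_x(40))
p,d,W=cloud('scene'); cv2.imwrite('pics/s6.png',cv2.resize(p[150:310,220:420,::-1],None,fx=3,fy=3))
```

```text
15.7 [-0.22  1.11  0.98  1.42 -1.06  1.83 -1.71] [10.2 -1.1 49.7] 0.011365846388223952 43.93697798252106 [0.86937749 4.39201533 6.7740555 ] [-0.22396292  0.73199912  0.55556324]
t 15.7 shift cm [ 0.22  0.14 -0.18] turn [0.43 0.57 0.22]
t 15.7 shift cm [-3.78  0.1   3.24] turn [0.43 0.57 0.22]
```

View pics/s6.png

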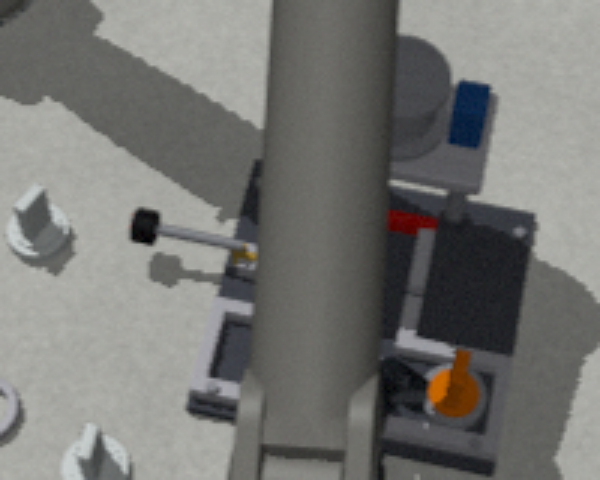

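{"op": "servo_tool", "data": {
  "plan": [
    [0, 0.12, 0, 0, 0, 0, 0.6],
    [-0.42, 0, 0.36, 0, 0, 0, 0.6],
    [-0.42, 0, 0.36, 0, 0, 0, 0.6],
    [-0.42, 0, 0.36, 0, 0, 0, 0.6],
    [-0.42, 0, 0.36, 0, 0, 0, 0.6],
    [-0.42, 0, 0.36, 0, 0, 0, 0.6],
    [-0.42, 0, 0.36, 0, 0, 0, 0.6],
    [-0.42, 0, 0.36, 0, 0, 0, 0.6],
    [-0.42, 0, 0.36, 0, 0, 0, 0.6],
    [-0.42, 0, 0.36, 0, 0, 0, 0.6]
  ]
}}

```text
t: 16.75
tcp_pos: [0.5848, -0.0357, 0.0495]
tcp_rot: [-2.296, 1.345, 0.841]
wrist_force: [2.6, -4.0, 6.5]
finger_gap: 0.0114
gripper_force: 44.3
```

Run:
```python
from h import *
s=observe(); print(s['t'],s['joint_positions'].round(2),inst(s['tcp_pos']),s['finger_gap'],s['gripper_force'],S.T@s['wrist_force'],s['moment'])
delta(st([127.4,0.3,49.6]),lean_x(40))
```

```text
16.75 [-0.31  1.07  0.99  1.53 -1.07  1.78 -1.7 ] [58.2 -0.8 49.5] 0.011382562530369466 44.311038851737976 [-4.75360196 -0.35655924  6.48249425] [-0.52560351 -0.26998333 -0.05683241]
t 16.75 shift cm [-5.29  0.06  4.47] turn [0.18 0.27 0.31]
```

{"op": "servo_tool", "data": {
  "plan": [
    [-0.55, 0.06, 0.46, 0, 0, 0, 0.6],
    [-0.55, 0, 0.46, 0, 0, 0, 0.6],
    [-0.55, 0, 0.46, 0, 0, 0, 0.6],
    [-0.55, 0, 0.46, 0, 0, 0, 0.6],
    [-0.55, 0, 0.46, 0, 0, 0, 0.6],
    [-0.55, 0, 0.46, 0, 0, 0, 0.6],
    [-0.55, 0, 0.46, 0, 0, 0, 0.6],
    [-0.55, 0, 0.46, 0, 0, 0, 0.6],
    [-0.4, 0, 0.34, 0, 0, 0, 0.6],
    [-0.2, 0, 0.17, 0, 0, 0, 0.6]
  ]
}}

```text
t: 17.75
tcp_pos: [0.5511, 0.0213, 0.0495]
tcp_rot: [-2.294, 1.347, 0.844]
wrist_force: [1.7, -2.9, 6.0]
finger_gap: 0.0118
gripper_force: 44.3
```

Run:
```python
from h import *
s=observe(); print(s['t'],s['joint_positions'].round(2),inst(s['tcp_pos']),s['finger_gap'],s['gripper_force'],S.T@s['wrist_force'],s['moment'])
delta(st([127.4,0.3,49.6]),lean_x(40))
```

```text
17.75 [-0.43  1.02  0.99  1.67 -1.08  1.73 -1.71] [124.4   1.2  49.5] 0.011791492232497827 44.28949177265167 [-3.3648985  -0.13076999  5.99297775] [-0.58820881 -0.37356323 -0.02215065]
t 17.75 shift cm [-0.24 -0.09  0.19] turn [0.22 0.38 0.2 ]
```

{"op": "servo_tool", "data": {
  "plan": [
    [-0.12, -0.05, 0.1, 0, 0, 0, 0.6],
    [-0.12, 0, 0.1, 0, 0, 0, 0.6],
    [-0.12, 0, 0.1, 0, 0, 0, 0.6],
    [-0.12, 0, 0.1, 0, 0, 0, 0.6],
    [-0.12, 0, 0.1, 0, 0, 0, 0.6],
    [0, 0, 0, 0, 0, 0, 0.6],
    [0, 0, 0, 0, 0, 0, 0.6],
    [0, 0, 0, 0, 0, 0, 0.6],
    [0, 0, 0, 0, 0, 0, 0.6],
    [0, 0, 0, 0, 0, 0, 0.6]
  ]
}}

```text
t: 18.75
tcp_pos: [0.5491, 0.0253, 0.0496]
tcp_rot: [-2.297, 1.351, 0.836]
wrist_force: [4.8, -7.2, 5.5]
finger_gap: 0.0118
gripper_force: 44.8
```

Run:
```python
from h import *
s=observe(); print(s['t'],s['joint_positions'].round(2),inst(s['tcp_pos']),s['finger_gap'],s['gripper_force'],S.T@s['wrist_force'],s['moment'])
```

```text
18.75 [-0.44  1.02  1.    1.68 -1.09  1.72 -1.71] [128.8   1.   49.6] 0.011764492238499711 44.79154586791992 [-8.58464303 -0.74834265  5.47947032] [-1.23467759 -0.68788664 -0.0162566 ]
```

{"op": "servo_tool", "data": {
  "plan": [
    [0.15, 0, -0.13, 0, 0, 0, 0.6],
    [0, 0, 0, 0, 0, 0, 0.6],
    [0, 0, 0, 0, 0, 0, 3.0],
    [0, 0, 0, 0, 0, 0, 3.0],
    [0, 0, 0, 0, 0, 0, 3.0],
    [0, 0, 0, 0, 0, 0, 3.0],
    [0, 0, -1.5, 0, 0, 0, 3.0],
    [0, 0, -3.0, 0, 0, 0, 3.0],
    [0, 0, -3.5, 0, 0, 0, 3.0],
    [0, 0, -3.5, 0, 0, 0, 3.0]
  ]
}}

```text
t: 19.75
tcp_pos: [0.5843, -0.0405, 0.1383]
tcp_rot: [-2.292, 1.35, 0.846]
wrist_force: [0.0, 0.2, 0.7]
finger_gap: 0.0298
gripper_force: 0.0
```

Run:
```python
from h import *
s=observe(); print(s['t'],s['joint_positions'].round(2),inst(s['tcp_pos']),s['finger_gap'],S.T@s['wrist_force'])
p,d,W=cloud('wrist'); cv2.imwrite('pics/w7.png',p[:,:,::-1])
L=(W-O)@S*1000
hsv=cv2.cvtColor(p,cv2.COLOR_RGB2HSV).astype(int)
k=(hsv[...,0]>105)&(hsv[...,0]<130)&(hsv[...,1]>130)&(L[...,2]>20)&(L[...,2]<95)&(abs(L[...,0]-120)<40)&(abs(L[...,1])<40)
print(k.sum(),L[k].min(0),L[k].max(0)); t=k&(L[...,2]>79); print('top',t.sum(),L[t].mean(0))
R=knobR(18); 
delta(st([20,150,200]),R); delta(st([20,150,200]),lean_x(40))
```

```text
19.75 [-0.32  0.97  1.04  1.49 -1.01  1.88 -1.77] [ 54.1   2.  138.3] 0.02977929690002952 [ 0.15794758 -0.12401903  0.65569785]
2435 [ 97.87219307 -18.77060894  27.85578898] [138.66686066  22.73423172  84.89131534]
top 374 [113.67943972   1.40209734  83.31378859]
t 19.8 shift cm [-1.5  14.77 -6.26] turn [-17.26  17.19 -88.8 ]
t 19.8 shift cm [-1.5  14.77 -6.26] turn [-0.05 -0.04  0.01]
```

View pics/w7.png

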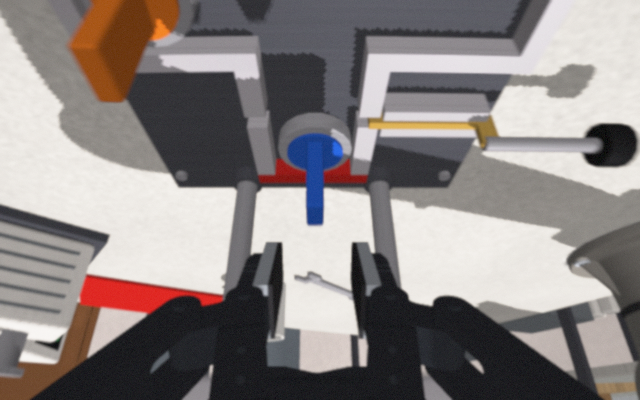

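The blue flange sits against the red stop: disc at (315,140), stop behind it at about row 175, and x≈120 once the view bias seen earlier is removed. The knob at (610,145) is out. I can push it home with the closed fingers from outside, in this same orientation.

Run:
```python
from h import *
R=lean_x(40); g=st([95,232,32]); 
delta(g-R[:,2]*.11,R)
W=np.load('wrist.npz')['W']; L=(W-O)@S*1000
k=(L[...,2]>40)&(L[...,2]<90)&(abs(L[...,0]-80)<60)&(abs(L[...,1]-290)<60); print(k.sum(),np.percentile(L[k],[2,98],axis=0))
```

```text
t 19.8 shift cm [ 3.55 22.97  0.43] turn [-0.05 -0.04  0.01]
429 [[ 65.60819752 289.87203437  41.26359324]
 [ 94.32756795 307.18825799  73.20100514]]
```

{"op": "servo_tool", "data": {
  "plan": [
    [0.6, 3.83, 0.07, 0, 0, 0, 0],
    [0.6, 3.83, 0.07, 0, 0, 0, 0],
    [0.6, 3.83, 0.07, 0, 0, 0, 0],
    [0.6, 3.83, 0.07, 0, 0, 0, 0],
    [0.6, 3.83, 0.07, 0, 0, 0, 0],
    [0.55, 3.82, 0.08, 0, 0, 0, 0],
    [0, 0, 0, 0, 0, 0, 0],
    [0, 0, 0, 0, 0, 0, 0],
    [0, 0, 0, 0, 0, 0, 0],
    [0, 0, 0, 0, 0, 0, 0]
  ]
}}

```text
t: 20.8
tcp_pos: [0.3959, -0.1717, 0.1111]
tcp_rot: [-2.294, 1.347, 0.847]
wrist_force: [-0.2, 0.8, 0.1]
finger_gap: -0.0002
gripper_force: 0.0
```

Run:
```python
from h import *
s=observe(); print(s['t'],s['joint_positions'].round(2),inst(s['tcp_pos']),s['finger_gap'],S.T@s['wrist_force'])
R=lean_x(40); delta(st([95,232,32]),R)
```

```text
20.8 [-0.17  0.91  1.11  1.8  -0.78  1.75 -1.35] [ 30.4 230.4 111.1] -0.00020934510899204648 [ 0.80354416 -0.19025224  0.14139668]
t 20.8 shift cm [ 0.21  0.11 10.21] turn [0.29 0.44 0.16]
```

{"op": "servo_tool", "data": {
  "plan": [
    [0.2, 0.1, 2.5, 0, 0, 0, 0],
    [0, 0, 2.5, 0, 0, 0, 0],
    [0, 0, 2.5, 0, 0, 0, 0],
    [0, 0, 1.7, 0, 0, 0, 0],
    [0, 0, 1.0, 0, 0, 0, 0],
    [0, 0, 0, 0, 0, 0, 0],
    [0, -0.4, 0, 0, 0, 0, 0],
    [0, -0.6, 0, 0, 0, 0, 0],
    [0, -0.8, 0, 0, 0, 0, 0],
    [0, -0.8, 0, 0, 0, 0, 0]
  ]
}}

```text
t: 21.8
tcp_pos: [0.3857, -0.1045, 0.0325]
tcp_rot: [-2.293, 1.351, 0.846]
wrist_force: [-2.4, -3.6, 2.0]
finger_gap: 0.0006
gripper_force: 1.8
```

Run:
```python
from h import *
s=observe(); print(s['t'],s['joint_positions'].round(2),inst(s['tcp_pos']),s['finger_gap'],S.T@s['wrist_force'])
```

```text
21.8 [-0.26  0.97  1.04  1.94 -0.9   1.62 -1.34] [ 94.2 206.8  32.5] 0.0005619409695785466 [-1.99498664  3.84098355  2.00022594]
```

{"op": "servo_tool", "data": {
  "plan": [
    [0, -0.6, 0, 0, 0, 0, 0],
    [0, -0.6, 0, 0, 0, 0, 0],
    [0, -0.6, 0, 0, 0, 0, 0],
    [0, -0.6, 0, 0, 0, 0, 0],
    [0, -0.6, 0, 0, 0, 0, 0],
    [0, -0.5, 0, 0, 0, 0, 0],
    [0, -0.4, 0, 0, 0, 0, 0],
    [0, -0.2, 0, 0, 0, 0, 0],
    [0, 0, 0, 0, 0, 0, 0],
    [0, 0, 0, 0, 0, 0, 0]
  ]
}}

```text
t: 22.8
tcp_pos: [0.4212, -0.0829, 0.0319]
tcp_rot: [-2.291, 1.348, 0.847]
wrist_force: [-1.1, -1.1, -0.1]
finger_gap: -0.0
gripper_force: 0.3
```

Run:
```python
from h import *
s=observe(); print(s['t'],s['joint_positions'].round(2),inst(s['tcp_pos']),s['finger_gap'],S.T@s['wrist_force'])
```

```text
22.8 [-0.29  0.98  1.02  1.89 -0.94  1.64 -1.41] [ 95.9 165.3  31.9] -3.706046065894131e-05 [-0.44898742  1.45469046 -0.05344336]
```

{"op": "servo_tool", "data": {
  "plan": [
    [0, -0.2, 0, 0, 0, 0, 0],
    [0, -0.2, 0, 0, 0, 0, 0],
    [0, -0.2, 0, 0, 0, 0, 0],
    [0, -0.2, 0, 0, 0, 0, 0],
    [0, -0.2, 0, 0, 0, 0, 0],
    [0, -0.2, 0, 0, 0, 0, 0],
    [0, -0.2, 0, 0, 0, 0, 0],
    [0, 0, 0, 0, 0, 0, 0],
    [0, 0, 0, 0, 0, 0, 0],
    [0, 0, 0, 0, 0, 0, 0]
  ]
}}

```text
t: 23.8
tcp_pos: [0.4273, -0.0795, 0.0321]
tcp_rot: [-2.294, 1.357, 0.86]
wrist_force: [-15.1, -7.6, 1.7]
finger_gap: 0.0002
gripper_force: 8.3
```

Run:
```python
from h import *
s=observe(); print(s['t'],inst(s['tcp_pos']),s['finger_gap'],S.T@s['wrist_force'])
```

```text
23.8 [ 95.9 158.3  32.1] 0.00021951720927900783 [ 0.63768346 16.94443208  1.66431474]
```

{"op": "servo_tool", "data": {
  "plan": [
    [0, 0.7, 0, 0, 0, 0, 0],
    [0, 1.0, 0, 0, 0, 0, 0],
    [0, 1.3, 0, 0, 0, 0, 0],
    [0, 0, -2.5, 0, 0, 0, 0],
    [0, 0, -3.5, 0, 0, 0, 0],
    [0, 0, -3.5, 0, 0, 0, 0],
    [0, 0, -3.5, 0, 0, 0, 0],
    [0, 0, -3.0, 0, 0, 0, 0],
    [0, 0, 0, 0, 0, 0, 0],
    [0, 0, 0, 0, 0, 0, 0]
  ]
}}

```text
t: 24.8
tcp_pos: [0.4576, -0.1823, 0.1536]
tcp_rot: [-2.291, 1.35, 0.845]
wrist_force: [1.1, 0.4, -1.5]
finger_gap: -0.0002
gripper_force: 0.0
```

Run:
```python
from h import *
s=observe(); print(s['t'],inst(s['tcp_pos']),S.T@s['wrist_force'])
p,d,W=cloud('wrist'); a=p[:,:,::-1].copy()
L=(W-O)@S*1000; V=p.max(2); k=(V<70)&(L[...,2]>35)&(L[...,2]<70)&(abs(L[...,0]-86)<25)&(abs(L[...,1]-145)<30)
print('wrist knob',k.sum(),np.percentile(L[k],[1,50,99],axis=0) if k.any() else '')
p,d,W=cloud('scene'); L=(W-O)@S*1000; V=p.max(2)
k=(V<60)&(L[...,2]>40)&(L[...,2]<75)&(abs(L[...,0]-86)<30)&(abs(L[...,1]-140)<30); print('scene knob',k.sum(),L[k].mean(0) if k.any() else '')
b=cv2.resize(p[150:310,220:420,::-1],None,fx=2.5,fy=2.5)
cv2.imwrite('pics/end.png',np.hstack([cv2.resize(a,(300,400))[:400] if 0 else b,cv2.resize(a,(300,188)) if 0 else cv2.copyMakeBorder(cv2.resize(a,(300,188)),0,212,0,0,0)]))
```

```text
24.8 [ -8.7 181.4 153.6] [-0.21357142 -1.15035465 -1.45749961]
wrist knob 907 [[ 70.41378312 125.20518783  36.89383308]
 [ 74.39170366 135.10976987  56.00413816]
 [ 93.49409229 144.7153229   62.92900292]]
scene knob 89 [ 80.27321036 132.23740447  55.62135778]
```

View pics/end.png

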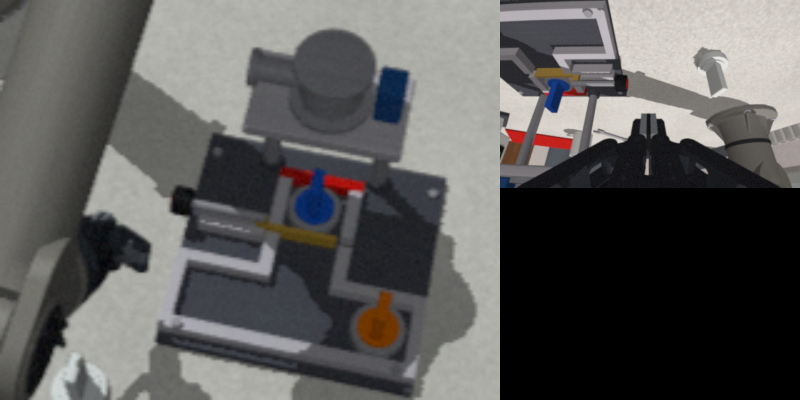

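The final picture shows the blue flange (315,205) against the red stop, the blade (297,233) closed behind it, the knob home at (182,202) (centre y≈135 mm), and orange still in place at (378,325). The robot is clear of everything, so I'm handing in.

```bash
python3 -c "
from cell import *
print(job_done())"
```

```text
the job is handed in; nothing more can be done
None
```

I handed the job in at about 25 s of the 72 s allowed: the blue flange is against the red end stop, the shutter knob is home (centre measured at y ≈ 135 mm) with the blade closed behind the flange, and the orange flange is still in its place. The one close margin is the knob pull-out: I measured about 61 mm of travel to a hard stop, against the 60 mm required, and the hand-in gave no verdict.

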